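# Third hand at the paint-box jig

### The arm

A 6-joint arm with a two-finger parallel gripper is mounted at the origin on the work surface. World frame = base frame: x ahead of the robot, y to its left, z up, the work surface at z = 0. Lengths are in m, angles in degrees, forces in N, time in s.
With the tool pointing down it reaches from about 0.4 to 0.825 m from the base axis. Payload 7 kg.
Tool frame: the origin (TCP) lies at the very end of the fingers, on their centre line; the grasp point (between the pads) lies 19 mm behind it (hold_point_z is the distance from the TCP to the grasp point, in m); x points along the fingers, y is the direction in which the jaws open and shut, and the axes are right-handed (so a half turn about x gives the same grasp; the last joint's range is limited). The gripper opens to 88 mm and grips with 3 to 60 N. Pads are 19 mm wide; open, the fingers measure 130 mm over their backs; the gripper's body (78 mm by 193 mm) begins 47 mm behind the grasp point.
Start: joints at [-52.993, 20.546, 0.682, 0, -70.136, -16.507], TCP at [0.236, -0.632, 0.227] pointing down, gripper open.
Joint ranges: [-176.03, 176.03], [-82.01, 121.73], [-58.28, 71.71], [-173.87, 95.51], [-174.79, -0.11], [-173.66, 173.66]. Speed limits (degrees/s): [136.94, 136.94, 172.46, 180, 180, 180].

### API

Orientations are given as [roll, pitch, yaw] about the fixed x, y, z axes, in that order (R = Rz(yaw) Ry(pitch) Rx(roll)).
In Python, from plant import * gives the robot as it stands.
- The arm moves only by the shell command python3 -m crank 'ROWS'. ROWS is a JSON object of lists of equal length, an entry for each row: "delta_pos": the shift along the tool's x, y, z in m, a list of three; "turn": the turn, a rotation vector about the tool's x, y, z in degrees, a list of three; "grip": the opening, from 0 (shut) to 1 (fully open). A call has 1 to 12 rows; each row is the pose to reach, as a shift and turn from the pose commanded when the call began, along the tool's axes at that moment; what a row does not reach only later rows make up. A row lasts 1/12 s, in which the tool goes at most 41.7 mm and 7.16 degrees, less where a joint would pass 70% of its speed; a pose out of reach is approached as far as the arm can. A call with a gripper value outside its range is refused whole. The fingers move at their own pace and stop on an object; the grip force is fixed at half the most. Time passes only in rows, so rows that repeat a pose let the fingers close. It gives the time, the measured TCP pose, the force and the opening at its end, in the units of the state.
- get_obs(): the state, without advancing time (a new reading comes with each control period).
- snapshot(name): name is "scene" or "side" or "wrist"; returns a dict with "pixels" (400x640x3 uint8, blue, green, red), "range_z" (400x640 float32, m along the optical axis (not along the pixel's ray), 0 where there is no reading), "camera_matrix" (3x3 intrinsics, pixels), "eye" and "rotation" of the camera in the world. Camera axes: x right, y up, looking along -z (the intrinsics and any distortion apply to the point x, -y, -z); pixel columns grow to the right and rows downward; lengths in m; the calibration is good to about 2 mm. A picture is of the moment at which its call begins.
- close_job(): hands the job in, once; it reports no verdict.
The state is a dict: "clock": time; "joint_pos": joint angles; "qvel": joint speeds; "tau": joint torques, N m; "tool_pos": TCP position; "orientation": TCP orientation; "force": force on the tool from outside, world axes, zero at the start; "moment": the same for the moment, N m; "opening": finger opening in m.
Only numpy, scipy, OpenCV 4.12 (cv2) and the standard library are available. Lean on these libraries where they do the work, as an engineer would, in place of code of your own. Each camera call takes 0.05 s, during which the arm holds its last target. There are 200 camera calls.

### The job

Clear the assembly jig first: stand the paint jar in the wooden crate with the other jar and lay the brush in the shallow metal tray with the other brush. Then lay the wooden box rail flat on the jig bed, its end square against the middle of the spring-backed fence, and press it there with a steady force of about 10 N so that I can drive the screws in from behind. Finish while still holding it pressed like that: do not let go; and leave the other things where they are.

Things in the scene. Friction and masses are not known exactly. Their poses are not given: they have to be found in the camera images.
- jig: Fixed jig: plywood bed, top at z = 12 mm. Origin on the table under the bed; x along the bed toward the fence (roughly away from the robot), y left, z up. The bed spans x = -140 to +160 mm, y = -80 to +80 mm. Two steel posts 45 mm tall stand behind the fence at x = 140 to 160, y = +-55 mm; nothing stands at the bed's sides.
- fence (a joint): How far the spring-backed fence has been pushed back along the jig's +x, in m: 0 when untouched, end stop at 0.026. The fence is an upright pale wooden board 150 mm wide (jig y), 14 mm thick, reaching to 58 mm above the table. Its springs push back with 0.7 N per mm (700 N/m, no preload), so 10 N is about 14 mm.
- fence_face (a point): Middle of the fence's front face (the face towards the robot), at the height of the bed's top; moves with the fence. At joint value 0 it lies at x = 100 mm, y = 0 in the jig's frame.
- rail: Plain wooden box rail, 130 x 44 x 22 mm (x, y, z), about 80 g, with a narrow dark groove along its top; starts lying flat on the table to the left or right of the jig. Origin: centre of its underside; x along its length. Its two ends are alike; either may meet the fence.
- jar: Glass paint jar with a white cap, 44 mm diameter, 60 mm tall, about 120 g, standing on the jig's bed. Origin: centre of its underside.
- brush: Flat paint brush, about 141 mm long, lying on the jig's bed: wooden handle 12 mm wide and 10 mm thick from x = -70 to +15 mm, then metal ferrule 14 mm wide and bristles. Origin: under its middle, on the underside; x along it towards the bristles, z up.
- crate: Wooden crate for jars, fixed, 180 x 120 x 45 mm (x, y, z) outside, walls and floor 5 mm, open on top; another jar stands in it at about x = +55 mm, y = 0. Origin: centre of its underside; the half at -x is free. To the left or the right of the jig.
- tray: Shallow metal tray for brushes, fixed, 210 x 110 x 22 mm (x, y, z) outside, walls and floor 4 mm, open on top; another brush lies in it along x at about y = +34 mm. Origin: centre of its underside; the strip at y from -50 to +20 mm is free. To the left or the right of the jig, across from the crate.
- jar_b: The jar already in the crate, the same as the jar on the jig (44 mm diameter, 60 mm tall). Origin: centre of its underside. Not to be moved.
- brush_b: The brush already in the tray, the same as the brush on the jig. Origin: under its middle. Not to be moved.
- sanding_block: Cork sanding block, 90 x 56 x 28 mm, lying on the other side of the jig from the rail. Origin: centre of its underside. A bystander.
- pot: White ceramic water pot, 76 mm diameter, 90 mm tall, behind the bin on the robot's left. Origin: centre of its underside. A bystander.
- bottle: Amber glass bottle, 60 mm diameter, 150 mm tall, behind the bin on the robot's right. Origin: centre of its underside. A bystander.

How it is judged (in metres and radians):
On the way:
1. the jar stands in the crate and the brush lies in the tray (x of jar in the frame of crate between -0.075 and 0.075 m and y of jar in the frame of crate between -0.05 and 0.05 m and z of jar in the frame of crate below 0.015 m and angle between jar's own z axis and vertical below 0.2 rad and linear speed of each of jar, brush below 0.03 m/s and x of brush in the frame of tray between -0.035 and 0.035 m and y of brush in the frame of tray between -0.05 and 0.05 m and z of brush in the frame of tray between -0.005 and 0.022 m and angle between brush's own x axis and vertical between 1.4 and 1.74 rad), for 0.2 s.
At the end, for the whole second after the job is handed in: Rail flat on the bed (6 mm, 0.08 rad), square to the fence (0.08 rad), centred within 12 mm, at rest, pressed on the fence with 6 to 14 N by the robot still touching it; jar upright inside the crate; brush lying inside the tray (all of step 1 and contact force between rail and fence between 6 and 14 N and angle between the x axis of rail and the x axis of jig, either way round below 0.08 rad and angle between rail's own z axis and vertical below 0.08 rad and z of rail in the frame of jig between 0.006 and 0.018 m and y of rail in the frame of jig between -0.012 and 0.012 m and linear speed of rail below 0.01 m/s and contact force between any of the fingers, the arm and rail above 3 N); the arm keeps its last pose, push and grip.
It fails at once if the sanding block is displaced by more than 40 mm (distance of sanding_block from where it was at the start of the episode above 0.04 m).
It fails at once if the pot is displaced by more than 40 mm (distance of pot from where it was at the start of the episode above 0.04 m).
It fails at once if the bottle is displaced by more than 40 mm (distance of bottle from where it was at the start of the episode above 0.04 m).
It fails at once if the jar already put away is displaced by more than 50 mm (distance of jar_b from where it was at the start of the episode above 0.05 m).
It fails at once if the brush already put away is displaced by more than 50 mm (distance of brush_b from where it was at the start of the episode above 0.05 m).
It also fails if it takes over 70 s, if anything falls off the work surface, if the arm or the gripper's body presses on something with over 40 N, if the wrist force passes 120 N, or if a joint passes its speed limit or range.

## Working session

There is one attempt and no reset: what is moved stays moved. The work goes in short steps, Python scripts to look and compute and a shell command to move; the robot and the scene stay as the last step left them, time stands still between calls to the robot, and variables do not carry over. Pictures are saved under pics/ and viewed, about 8 in all and at most 12, crops included, and the job is handed in when it is done.

```bash
ls; mkdir -p pics
python3 - <<'E'
from plant import *
import cv2,numpy as np
print(get_obs())
for n in ("scene","side"):
    s=snapshot(n); cv2.imwrite(f"pics/{n}0.png",s["pixels"]); np.savez(f"pics/{n}0.npz",**{k:s[k] for k in s})
    print(n,s["eye"],s["rotation"],s["camera_matrix"],[k for k in s])
E
```

```text
pics
{'clock': 0.0, 'joint_pos': array([-5.29930012e+01,  2.05894671e+01,  6.36349822e-01, -2.01031041e-02,
       -7.01359246e+01, -1.65069991e+01]), 'qvel': array([ 0.04317182, -0.07968919, -0.15490083, -0.06210699, -0.10105489,
        0.05129687]), 'tau': array([ 5.94085723e-04, -5.82719815e+01,  2.93070334e+01,  6.99805006e+00,
        6.90027126e-03, -1.55395710e-04]), 'tool_pos': array([ 0.23620738, -0.63182178,  0.22566452]), 'orientation': array([ 94.52566891,  89.90897395, 115.01882311]), 'force': array([ 0.49279115, -0.6189278 ,  0.59281225]), 'moment': array([ 0.05689724, -0.0111099 , -0.01261516]), 'opening': 0.08761310542426802}
scene [ 1.3991658  -0.36656881  1.11937922] [39.5585538  -0.56293722 64.37386469] [[478.17583201   0.         324.57650384]
 [  0.         478.17583201 191.70126025]
 [  0.           0.           1.        ]] ['pixels', 'range_z', 'camera_matrix', 'eye', 'rotation']
side [0.16644734 0.92390683 0.8804174 ] [  50.65777579   -1.16726451 -154.57852203] [[498.29314513   0.         315.19247389]
 [  0.         498.29314513 203.43678496]
 [  0.           0.           1.        ]] ['pixels', 'range_z', 'camera_matrix', 'eye', 'rotation']
```

View pics/scene0.png

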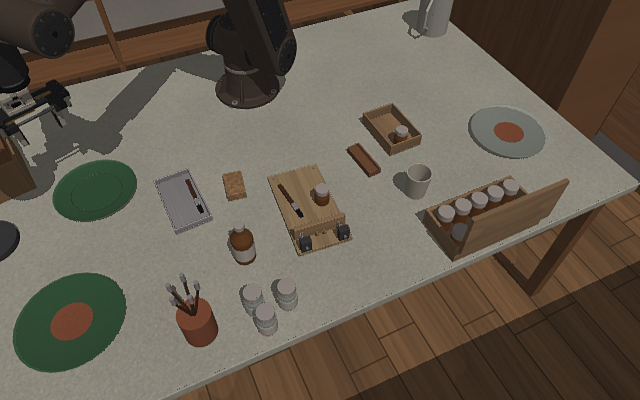

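View pics/side0.png

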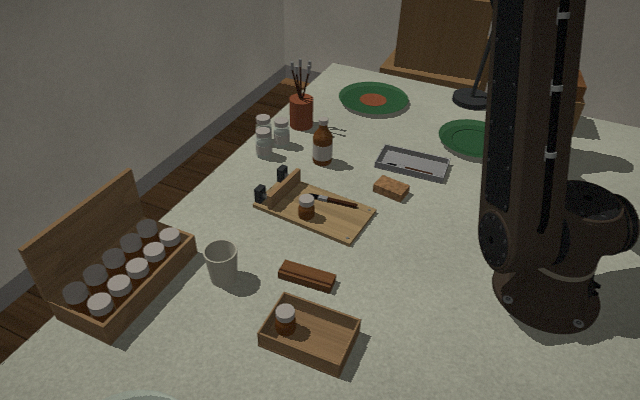

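The scene view shows the jig at about (305,205), with the jar at (322,193) and the brush at (290,200). The rail is at (364,160), the crate at (391,128) and the tray at (183,200). The sanding block is at (234,185). The side view agrees: rail and crate are on the robot's left, tray and block on its right.

```bash
cat > h.py <<'E'
import numpy as np,cv2
from scipy.spatial.transform import Rotation as Ro
def R(r): return Ro.from_euler('xyz',r,degrees=True).as_matrix()
def rays(s,uv):
    K=s["camera_matrix"]; uv=np.asarray(uv,float).reshape(-1,2)
    d=np.c_[(uv[:,0]-K[0,2])/K[0,0],-(uv[:,1]-K[1,2])/K[1,1],-np.ones(len(uv))]
    return d@R(s["rotation"]).T
def onplane(s,uv,z):
    d=rays(s,uv); e=np.asarray(s["eye"]); return e+d*((z-e[2])/d[:,2])[:,None]
def cloud(s):
    v,u=np.mgrid[0:400,0:640]; d=rays(s,np.c_[u.ravel(),v.ravel()])
    P=np.asarray(s["eye"])+d*s["range_z"].reshape(-1,1); P[s["range_z"].ravel()<=0]=np.nan
    return P.reshape(400,640,3)
def rect(P):
    r=cv2.minAreaRect((P[:,:2]*1000).astype(np.float32)); return np.round(np.array([*r[0],*r[1],r[2]]),1)
E
python3 - <<'E'
from h import *
im=np.zeros((560,760,3),np.uint8); hm=np.full((560,760),-1.)
# ortho map 1mm/px : x 0.35..0.91 (down=+x), y +0.38..-0.38 left to right
for n in ("side","scene"):
    s=dict(np.load(f"pics/{n}0.npz")); P=cloud(s); bg=s["pixels"]
    print(n, np.nanmedian(P[250:300,130:150,2]) if n=="scene" else np.nanmedian(P[330:380,400:450,2]))
    m=np.isfinite(P[...,2])&(P[...,2]<.2)
    p=P[m];c=bg[m]; r=((p[:,0]-.35)*1000).astype(int); k=((.38-p[:,1])*1000).astype(int)
    o=(r>0)&(r<558)&(k>0)&(k<758)
    for i in np.where(o)[0]:
        sl=np.s_[r[i]:r[i]+2,k[i]:k[i]+2]
        if p[i,2]>hm[r[i],k[i]]-.004: im[sl]=c[i]; hm[sl]=p[i,2]
cv2.imwrite("pics/ortho.png",im); np.save("pics/hm.npy",hm)
E
```

```text
side 0.00046915125556240556
scene -0.0010463917608962703
```

View pics/ortho.png

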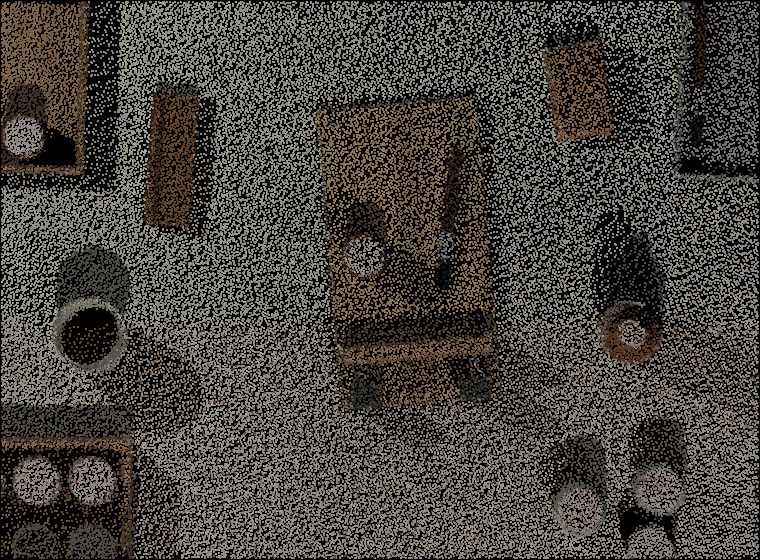

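Ortho map (x = 0.35+row/1000, y = 0.38-col/1000):
- Jig at about (405,250), yaw around -5°.
- Jar cap at (363,255), brush from (455,150) to (442,285), bristles away from the robot.
- Rail at (172,160), block at (578,90).

Next I'll fit each of these.

Run:
```python
from h import *
Q=[];C=[]
for n in ("side","scene"):
    s=dict(np.load(f"pics/{n}0.npz")); P=cloud(s); P[...,2]+=(-.0005 if n=="side" else .001)
    m=np.isfinite(P[...,2]); Q.append(P[m]); C.append(s["pixels"][m].astype(int))
def sel(x0,x1,y0,y1,z0,z1,f=None):
    out=[]
    for q,c in zip(Q,C):
        k=(q[:,0]>x0)&(q[:,0]<x1)&(q[:,1]>y0)&(q[:,1]<y1)&(q[:,2]>z0)&(q[:,2]<z1)
        if f: k&=f(c)
        out.append(q[k])
    return out
def rep(name,*a,**k):
    L=sel(*a,**k)
    for n,L_ in zip(("side","scene"),L):
        if len(L_)>15: print(name,n,len(L_),rect(L_),"mean",np.round(L_.mean(0),4))
    
rep("bed",.42,.78,-.14,.09,.008,.016)
rep("fencetop",.6,.76,-.14,.09,.053,.063)
rep("rail",.4,.62,.15,.26,.017,.027)
rep("jarcap",.56,.66,-.02,.06,.055,.066,)
rep("jarb",.4,.55,.28,.50,.055,.08)
rep("crate",.2,.55,.25,.56,.040,.050)
rep("tray",.2,.6,-.5,-.27,.018,.026)
rep("block",.35,.55,-.25,-.13,.022,.034)
rep("brushlow",.48,.66,-.12,-.03,.018,.03)
rep("brush dark",.48,.66,-.12,-.03,.012,.03,f=lambda c:c.sum(1)<150)
rep("brushb",.2,.6,-.5,-.27,.010,.017,f=lambda c:(c[:,2]-c[:,0]>15))
```

```text
bed side 3002 [602.6 -28.  167.3 301.8  85.2] mean [ 0.5733 -0.0165  0.0117]
bed scene 2741 [608.3 -29.3 160.3 315.7  85.1] mean [ 0.5925 -0.0341  0.0122]
fencetop side 322 [681.8 -36.9 156.6 155.    2.7] mean [ 0.7083 -0.0299  0.0568]
fencetop scene 437 [676.9 -35.2 149.8 155.7  85.2] mean [ 0.7114 -0.0381  0.0576]
rail side 839 [508.6 209.8 131.   50.1   4.2] mean [0.5066 0.2105 0.0215]
rail scene 436 [511.1 208.6 136.2  47.9   3.7] mean [0.5123 0.2076 0.0219]
jarcap side 49 [600.6  28.4  36.8  18.1  21.5] mean [0.5989 0.0293 0.0617]
jarcap scene 24 [617.2   8.   34.8  16.1  59.7] mean [0.6192 0.0092 0.061 ]
jarb side 290 [485.7 357.2  36.8  41.7  27.5] mean [0.484  0.3603 0.0636]
jarb scene 107 [487.1 357.1  36.4  43.2  56.6] mean [0.4891 0.3551 0.0639]
crate side 815 [430.2 355.8 181.1 123.4   2. ] mean [0.4292 0.3608 0.0438]
crate scene 314 [432.8 354.6 186.4 122.9   1.7] mean [0.4404 0.3528 0.0441]
tray side 304 [ 382.4 -396.8  297.7  201.5    1.8] mean [ 0.4099 -0.3625  0.0208]
tray scene 356 [ 367.  -400.9  337.5  195.4    3.4] mean [ 0.3941 -0.3836  0.0211]
block side 419 [ 439.7 -197.2   62.7   91.2   83.7] mean [ 0.4389 -0.195   0.0272]
block scene 435 [ 441.5 -198.7   55.4   96.9   81.2] mean [ 0.4438 -0.1991  0.0277]
brushlow side 156 [565.1 -67.1 136.1  21.1   6.5] mean [ 0.5617 -0.0681  0.0212]
brushlow scene 163 [564.  -56.6 147.4  42.9   7.3] mean [ 0.5701 -0.0688  0.022 ]
brush dark side 161 [563.5 -67.  133.3  18.2   4.2] mean [ 0.5484 -0.0673  0.0192]
brush dark scene 133 [568.8 -68.9 137.2  13.4   6.2] mean [ 0.5673 -0.0704  0.0208]
brushb side 43 [ 394.9 -320.8   82.    11.5    3.6] mean [ 0.3952 -0.3212  0.0139]
brushb scene 60 [ 394.4 -320.1   85.7   10.7    1.7] mean [ 0.3983 -0.3201  0.0139]
```

```bash
cat >> h.py <<'E'
def goal(pos,jaw):
    """print shift (tool axes, m) and turn for TCP at pos, tool down, jaws along world angle jaw (mod 180)"""
    from plant import get_obs
    o=get_obs(); T=R(o["orientation"]); c=[]
    for a in (jaw,jaw+180):
        y=np.array([np.cos(np.radians(a)),np.sin(np.radians(a)),0]); x=np.array([0,0,-1.]); G=np.c_[x,y,np.cross(x,y)]
        c.append(Ro.from_matrix(T.T@G).as_rotvec(degrees=True))
    t=min(c,key=np.linalg.norm); d=T.T@(np.array(pos)-o["tool_pos"])
    print("t",round(o["clock"],2),"tcp",np.round(o["tool_pos"],4),"q1,6",np.round(o["joint_pos"][[0,5]],0),"F",np.round(o["force"],1),"open",round(o["opening"],4),
      "\n -> d",np.round(d,4),"turn",np.round(t,2),"alt",np.round(max(c,key=np.linalg.norm),1),"rows",round(max(np.linalg.norm(d)/.0417,np.linalg.norm(t)/7.16),1))
    return T
E
python3 - <<'E'
from h import *
print(goal([.605,.017,.17],90)[:,:].round(3))
E
```

```text
t 0.1 tcp [ 0.2362 -0.6319  0.2257] q1,6 [-53. -17.] F [ 0.1 -0.2 -1.2] open 0.0875 
 -> d [0.0563 0.4786 0.5726] turn [ 2.049e+01 -2.000e-02 -8.000e-02] alt [-1.595e+02  1.000e-01 -0.000e+00] rows 17.9
[[-0.001 -0.35   0.937]
 [ 0.001  0.937  0.35 ]
 [-1.     0.001 -0.   ]]
```

```bash
python3 -m crank '{"delta_pos":[[0.02,0.479,0.573],[0.02,0.479,0.573],[0.02,0.479,0.573],[0.02,0.479,0.573],[0.02,0.479,0.573],[0.02,0.479,0.573],[0.02,0.479,0.573],[0.02,0.479,0.573],[0.02,0.479,0.573],[0.02,0.479,0.573],[0.02,0.479,0.573],[0.02,0.479,0.573]],"turn":[[20.5,0,0],[20.5,0,0],[20.5,0,0],[20.5,0,0],[20.5,0,0],[20.5,0,0],[20.5,0,0],[20.5,0,0],[20.5,0,0],[20.5,0,0],[20.5,0,0],[20.5,0,0]],"grip":[1,1,1,1,1,1,1,1,1,1,1,1]}'; python3 -c "
from h import *
goal([.605,.017,.19],90)"
```

```text
clock: 1.1
tool_pos: [0.4826, -0.1975, 0.2132]
orientation: [61.4, 90.0, 61.4]
force: [1.1, -1.0, 0.3]
opening: 0.0877
t 1.1 tcp [ 0.4826 -0.1975  0.2132] q1,6 [ -1. -89.] F [ 1.1 -1.   0.3] open 0.0877 
 -> d [0.0233 0.2145 0.1224] turn [ 0.    0.   -0.01] alt [-180.    0.    0.] rows 5.9
```

```bash
python3 -m crank '{"delta_pos":[[0.02,0.214,0.122],[0.02,0.214,0.122],[0.02,0.214,0.122],[0.02,0.214,0.122],[0.02,0.214,0.122],[0.02,0.214,0.122],[0.02,0.214,0.122],[0.02,0.214,0.122],[0.02,0.214,0.122],[0.02,0.214,0.122]],"turn":[[0,0,0],[0,0,0],[0,0,0],[0,0,0],[0,0,0],[0,0,0],[0,0,0],[0,0,0],[0,0,0],[0,0,0]],"grip":[1,1,1,1,1,1,1,1,1,1]}'; python3 -c "
from h import *
from plant import *
goal([.605,.017,.042],90)
s=snapshot('wrist'); cv2.imwrite('pics/w1.png',s['pixels']); np.savez('pics/w1.npz',**s)
print(s['eye'],s['rotation'])
P=cloud(s); print(np.nanmin(P[...,2]),np.nanmax(P[...,2]))"
```

```text
clock: 1.93
tool_pos: [0.6037, 0.0137, 0.1932]
orientation: [-164.3, 90.0, -164.3]
force: [1.1, -0.8, 0.4]
opening: 0.0878
t 1.93 tcp [0.6037 0.0137 0.1932] q1,6 [  20. -110.] F [ 1.1 -0.8  0.4] open 0.0878 
 -> d [0.1512 0.0033 0.0014] turn [-0.04 -0.03  0.01] alt [180.   0.   0.] rows 3.6
[0.52105708 0.01401663 0.35190053] [-1.76602327e+01  5.60902152e-02  8.99621254e+01]
-0.6610941811648146 0.3111383414672359
```

View pics/w1.png

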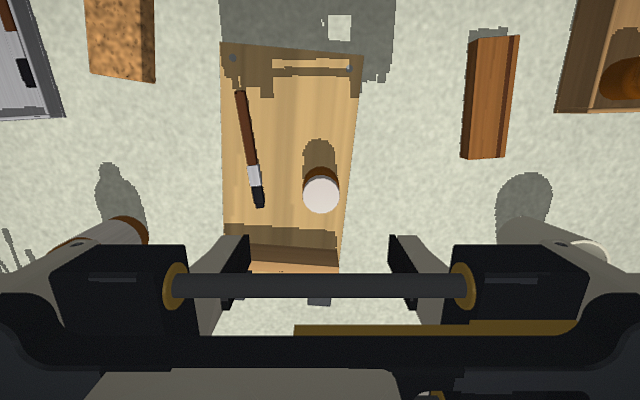

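The wrist view shows the jar cap at (321,196), the brush from (240,92) to (260,205), the rail at (490,97) and the fence face edge along row 235–245, between columns 225 and 343.

Run:
```python
from h import *
s=dict(np.load('pics/w1.npz')); b=s['pixels'].astype(int)
m=((b.min(2)>150)&(b.max(2)-b.min(2)<40)).astype(np.uint8); m[:170]=0;m[225:]=0;m[:,:280]=0;m[:,360:]=0
ys,xs=np.nonzero(m); c=max(cv2.findContours(m,0,1)[0],key=cv2.contourArea); (u,v),r=cv2.minEnclosingCircle(c); print(u,v,r)
print("cap",onplane(s,[u,v],.072))
P=cloud(s)
print("cap depth z",np.nanmedian(P[185:205,310:330,2]),"bed",np.nanmedian(P[110:130,280:300,2]))
print("brush ends",onplane(s,[[240,92],[260,205]],.020))
print("bed corners near",onplane(s,[[220,43],[364,54]],.012))
k=np.isfinite(P[...,2])&(abs(P[...,2]-.012)<.003)&(P[...,0]>.4)&(P[...,0]<.7)&(abs(P[...,1]+.03)<.12); print("bed",rect(P[k]))
```

```text
320.589111328125 195.31187438964844 18.203258514404297
cap [[0.60529341 0.01566669 0.072     ]]
cap depth z 0.07249615229661449 bed 0.012430540195173645
brush ends [[ 0.49973188 -0.07472187  0.02      ]
 [ 0.63376868 -0.06099617  0.02      ]]
bed corners near [[ 0.44910536 -0.09440229  0.012     ]
 [ 0.46006245  0.06383754  0.012     ]]
bed [573.9 -26.6 160.2 241.8  85.1]
```

```bash
python3 -m crank '{"delta_pos":[[0.04,0.002,0.001],[0.08,0.002,0.001],[0.12,0.002,0.001],[0.15,0.002,0.001],[0.15,0.002,0.001],[0.15,0.002,0.001],[0.15,0.002,0.001],[0.15,0.002,0.001],[0.15,0.002,0.001],[0.15,0.002,0.001],[0.15,0.002,0.001],[0.15,0.002,0.001]],"turn":[[0,0,0],[0,0,0],[0,0,0],[0,0,0],[0,0,0],[0,0,0],[0,0,0],[0,0,0],[0,0,0],[0,0,0],[0,0,0],[0,0,0]],"grip":[1,1,1,1,1,0.2,0.2,0.2,0.2,0.2,0.2,0.2]}'; python3 -c "
from h import *
goal([.388,.353,.2],92)"
```

```text
clock: 2.98
tool_pos: [0.6056, 0.0166, 0.044]
orientation: [18.3, 89.9, 18.3]
force: [0.5, 0.0, -0.8]
opening: 0.0467
t 2.98 tcp [0.6056 0.0166 0.044 ] q1,6 [  20. -110.] F [ 0.5  0.  -0.8] open 0.0467 
 -> d [-0.1561  0.3365 -0.2174] turn [-1.99  0.06 -0.02] alt [ 1.78e+02 -0.00e+00 -1.00e-01] rows 10.3
```

```bash
python3 -m crank '{"delta_pos":[[0,0,0],[-0.04,0,0],[-0.08,0,0],[-0.1,0.1,-0.06],[-0.1,0.2,-0.13],[-0.1,0.336,-0.217],[-0.1,0.336,-0.217],[-0.1,0.336,-0.217],[-0.1,0.336,-0.217],[-0.1,0.336,-0.217],[-0.1,0.336,-0.217],[-0.1,0.336,-0.217]],"turn":[[0,0,0],[0,0,0],[0,0,0],[0,0,0],[-2,0,0],[-2,0,0],[-2,0,0],[-2,0,0],[-2,0,0],[-2,0,0],[-2,0,0],[-2,0,0]],"grip":[0.2,0.2,0.2,0.2,0.2,0.2,0.2,0.2,0.2,0.2,0.2,0.2]}'; python3 -c "
from h import *
goal([.388,.353,.038],92)"
```

```text
clock: 3.98
tool_pos: [0.4007, 0.3321, 0.1425]
orientation: [156.7, 90.0, 158.7]
force: [0.8, 0.3, -1.2]
opening: 0.0394
t 3.98 tcp [0.4007 0.3321 0.1425] q1,6 [  61. -149.] F [ 0.8  0.3 -1.2] open 0.0394 
 -> d [ 0.1045  0.0213 -0.0119] turn [ 0.01 -0.01 -0.  ] alt [-180.    0.   -0.] rows 2.6
```

```bash
python3 -m crank '{"delta_pos":[[0,0.021,-0.012],[0,0.021,-0.012],[0,0.021,-0.012],[0.03,0.021,-0.012],[0.06,0.021,-0.012],[0.09,0.021,-0.012],[0.1,0.021,-0.012],[0.104,0.021,-0.012],[0.104,0.021,-0.012],[0.104,0.021,-0.012]],"turn":[[0,0,0],[0,0,0],[0,0,0],[0,0,0],[0,0,0],[0,0,0],[0,0,0],[0,0,0],[0,0,0],[0,0,0]],"grip":[0.2,0.2,0.2,0.2,0.2,0.2,0.2,0.2,0.2,0.2]}'; python3 -c "
from h import *
from plant import *
goal([.388,.353,.2],92)
a=snapshot('side')['pixels'][280:400,220:400]; cv2.imwrite('pics/s2.png',cv2.resize(a,None,fx=3,fy=3))"
```

```text
clock: 4.82
tool_pos: [0.3904, 0.3517, 0.0394]
orientation: [46.5, 89.9, 48.4]
force: [-0.1, 0.9, -0.8]
opening: 0.0396
t 4.82 tcp [0.3904 0.3517 0.0394] q1,6 [  63. -151.] F [-0.1  0.9 -0.8] open 0.0396 
 -> d [-0.1606  0.0015 -0.0023] turn [-0.01  0.05 -0.06] alt [ 1.8e+02 -1.0e-01 -1.0e-01] rows 3.9
```

View pics/s2.png

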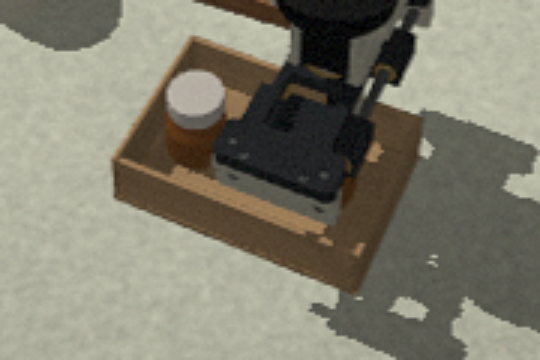

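The gripper is inside the crate's free half and jar_b at (196,110) in the crop hasn't moved. I'll release the jar and go up.

```bash
python3 -m crank '{"delta_pos":[[0.002,0,0],[0.002,0,0],[0.002,0,0],[0.002,0,0],[0.002,0,0],[-0.03,0,0],[-0.06,0,0],[-0.1,0,0],[-0.14,0,0],[-0.16,0,0],[-0.16,0,0]],"turn":[[0,0,0],[0,0,0],[0,0,0],[0,0,0],[0,0,0],[0,0,0],[0,0,0],[0,0,0],[0,0,0],[0,0,0],[0,0,0]],"grip":[0.4,0.55,0.6,0.6,0.6,0.6,0.6,0.6,0.6,0.6,0.6]}'
python3 - <<'E'
from h import *
from plant import *
import math
goal([.535,-.071,.15],96)
s=snapshot('wrist'); cv2.imwrite('pics/w2.png',s['pixels']);np.savez('pics/w2.npz',**s)
w=dict(np.load('pics/w1.npz')); b=w['pixels'].astype(int)
# brush: dark/brown pixels in bed region
m=((b[...,2]<130)&(b.sum(2)<240)).astype(np.uint8); m[:85]=0;m[212:]=0;m[:,:228]=0;m[:,275:]=0
c=max(cv2.findContours(m,0,1)[0],key=cv2.contourArea)
for c in sorted(cv2.findContours(m,0,1)[0],key=cv2.contourArea)[-2:]:
    P=onplane(w,c.reshape(-1,2),.020); print("brush piece",rect(P))
t=dict(np.load('pics/scene0.npz')); P=cloud(t); k=np.isfinite(P[...,2])&(P[...,0]>.30)&(P[...,0]<.55)&(P[...,1]<-.29)&(P[...,1]>-.43)&(P[...,2]>.015)&(P[...,2]<.026)
print("tray",rect(P[k]))
E
```

```text
clock: 5.78
tool_pos: [0.3914, 0.3537, 0.2043]
orientation: [52.2, 89.5, 54.2]
force: [0.0, 0.8, 0.5]
opening: 0.0525
t 5.78 tcp [0.3914 0.3537 0.2043] q1,6 [  63. -151.] F [0.  0.8 0.5] open 0.0525 
 -> d [ 0.0519 -0.43    0.128 ] turn [-3.95  0.35 -0.42] alt [176.   -0.6  -0.5] rows 10.8
brush piece [622.7 -62.3  29.4  15.1   5.7]
brush piece [548.5 -69.4  28.3 111.9  87.6]
tray [ 425.  -354.5  216.9  110.3    3.2]
```

View pics/w2.png

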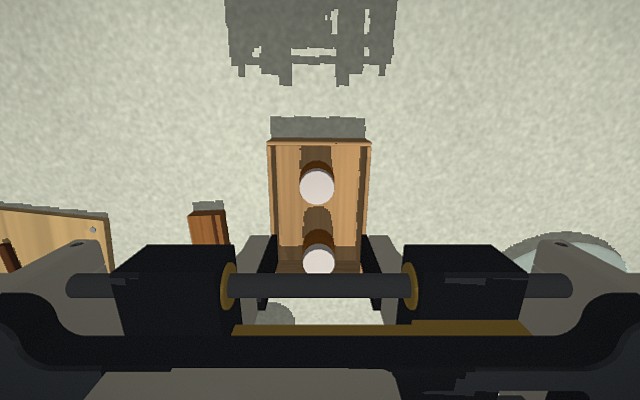

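The jar stands upright in the crate with its cap at (316,187), and jar_b at (319,262) hasn't moved. Next is the brush.

```bash
python3 -m crank '{"delta_pos":[[0.03,-0.427,0.145],[0.03,-0.427,0.145],[0.03,-0.427,0.145],[0.03,-0.427,0.145],[0.03,-0.427,0.145],[0.03,-0.427,0.145],[0.03,-0.427,0.145],[0.03,-0.427,0.145],[0.03,-0.427,0.145],[0.03,-0.427,0.145],[0.03,-0.427,0.145],[0.03,-0.427,0.145]],"turn":[[4,0,0],[4,0,0],[4,0,0],[4,0,0],[4,0,0],[4,0,0],[4,0,0],[4,0,0],[4,0,0],[4,0,0],[4,0,0],[4,0,0]],"grip":[0.6,0.6,0.6,0.6,0.6,0.6,0.6,0.6,0.6,0.6,0.6,0.6]}'; python3 -c "
from h import *
goal([.552,-.0693,.016],95.8)"
```

```text
clock: 6.83
tool_pos: [0.5498, -0.0752, 0.1663]
orientation: [-155.6, 89.8, -157.8]
force: [0.7, 0.6, -0.1]
opening: 0.0526
t 6.83 tcp [ 0.5498 -0.0752  0.1663] q1,6 [  12. -105.] F [ 0.7  0.6 -0.1] open 0.0526 
 -> d [0.1503 0.0062 0.0025] turn [-8.04 -0.18  0.07] alt [1.72e+02 1.00e-01 3.00e-01] rows 3.6
```

```bash
python3 -m crank '{"delta_pos":[[0.03,0.006,0.002],[0.06,0.006,0.002],[0.1,0.006,0.002],[0.13,0.006,0.002],[0.15,0.006,0.002],[0.151,0.006,0.002],[0.151,0.006,0.002],[0.151,0.006,0.002],[0.151,0.006,0.002],[0.151,0.006,0.002],[0.151,0.006,0.002],[0.151,0.006,0.002]],"turn":[[-5,0,0],[-8,0,0],[-8,0,0],[-8,0,0],[-8,0,0],[-8,0,0],[-8,0,0],[-8,0,0],[-8,0,0],[-8,0,0],[-8,0,0],[-8,0,0]],"grip":[0.6,0.6,0.6,0.6,0.6,0.6,0,0,0,0,0,0]}'; python3 -c "
from h import *
goal([.4087,-.3683,.15],93.2)"
```

```text
clock: 7.83
tool_pos: [0.5519, -0.0644, 0.0179]
orientation: [5.6, 89.9, 11.6]
force: [-0.0, -0.2, 0.8]
opening: 0.0181
t 7.83 tcp [ 0.5519 -0.0644  0.0179] q1,6 [ 14. -98.] F [-0.  -0.2  0.8] open 0.0181 
 -> d [-0.1323 -0.2873 -0.174 ] turn [ 2.8   0.05 -0.01] alt [-1.772e+02  0.000e+00  1.000e-01] rows 8.7
```

```bash
python3 -m crank '{"delta_pos":[[0,0,0],[0,0,0],[0,0,0],[-0.02,0,0],[-0.06,0,0],[-0.1,0,0],[-0.13,0,0],[-0.13,0,0],[-0.13,0,0]],"turn":[[0,0,0],[0,0,0],[0,0,0],[0,0,0],[0,0,0],[0,0,0],[0,0,0],[0,0,0],[0,0,0]],"grip":[0,0,0,0,0,0,0,0,0]}'; python3 -c "
from h import *
from plant import *
goal([.4087,-.3683,.15],93.2)
s=snapshot('wrist'); cv2.imwrite('pics/w3.png',s['pixels']);np.savez('pics/w3.npz',**s)"
```

```text
clock: 8.58
tool_pos: [0.5528, -0.0641, 0.1496]
orientation: [8.1, 89.7, 14.1]
force: [0.3, -0.2, -0.9]
opening: 0.0113
t 8.58 tcp [ 0.5528 -0.0641  0.1496] q1,6 [ 14. -98.] F [ 0.3 -0.2 -0.9] open 0.0113 
 -> d [-0.0014 -0.2875 -0.1751] turn [ 2.8   0.26 -0.04] alt [-1.772e+02  1.000e-01  4.000e-01] rows 8.1
```

View pics/w3.png

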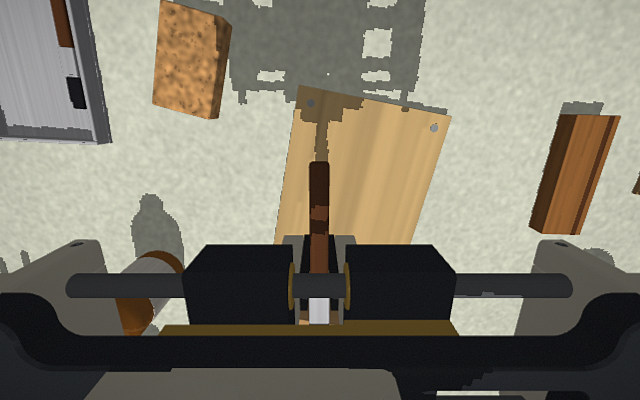

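The brush is held in line with the tool, with its handle at about (319,200) and the ferrule at (319,310). The bed is now clear.

```bash
python3 -m crank '{"delta_pos":[[0,-0.287,-0.175],[0,-0.287,-0.175],[0,-0.287,-0.175],[0,-0.287,-0.175],[0,-0.287,-0.175],[0,-0.287,-0.175],[0,-0.287,-0.175],[0,-0.287,-0.175],[0,-0.287,-0.175],[0,-0.287,-0.175],[0,-0.287,-0.175],[0,-0.287,-0.175]],"turn":[[3,0,0],[3,0,0],[3,0,0],[3,0,0],[3,0,0],[3,0,0],[3,0,0],[3,0,0],[3,0,0],[3,0,0],[3,0,0],[3,0,0]],"grip":[0,0,0,0,0,0,0,0,0,0,0,0]}'
python3 - <<'E'
from h import *
from plant import *
goal([.4087,-.3683,.012],93.2)
s=snapshot('wrist'); cv2.imwrite('pics/w4.png',s['pixels']); P=cloud(s)
k=np.isfinite(P[...,2])&(abs(P[...,2]-.022)<.005)&(P[...,0]>.2)&(P[...,0]<.55)&(P[...,1]<-.28)&(P[...,1]>-.43)
print(k.sum(),rect(P[k]))
E
```

```text
clock: 9.63
tool_pos: [0.4076, -0.3672, 0.1465]
orientation: [144.7, 89.9, 147.8]
force: [0.5, 0.3, -0.5]
opening: 0.0115
t 9.63 tcp [ 0.4076 -0.3672  0.1465] q1,6 [-22. -65.] F [ 0.5  0.3 -0.5] open 0.0115 
 -> d [ 0.1345 -0.0013  0.0012] turn [-0.17 -0.07 -0.05] alt [ 1.798e+02 -1.000e-01  1.000e-01] rows 3.2
1608 [ 393.8 -357.1  146.3  110.3    3. ]
```

View pics/w4.png

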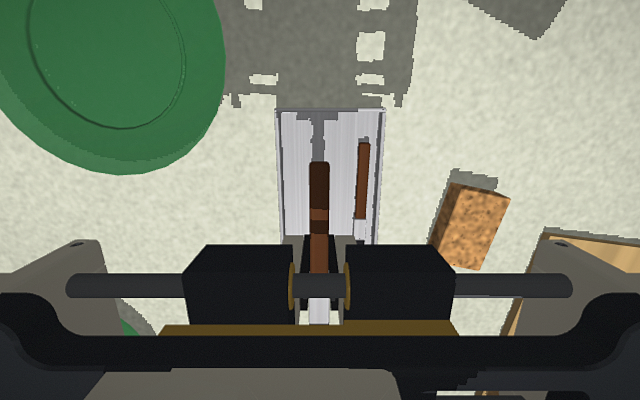

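The brush is over the tray's free strip, with its handle at (319,200). brush_b at (363,180) is clear. Lowering now.

```bash
python3 -m crank '{"delta_pos":[[0.04,-0.001,0.001],[0.08,-0.001,0.001],[0.11,-0.001,0.001],[0.13,-0.001,0.001],[0.136,-0.001,0.001],[0.136,-0.001,0.001],[0.136,-0.001,0.001],[0.136,-0.001,0.001],[0.136,-0.001,0.001],[0.136,-0.001,0.001],[0.136,-0.001,0.001],[0.136,-0.001,0.001]],"turn":[[0,0,0],[0,0,0],[0,0,0],[0,0,0],[0,0,0],[0,0,0],[0,0,0],[0,0,0],[0,0,0],[0,0,0],[0,0,0],[0,0,0]],"grip":[0,0,0,0,0,0,0,0.22,0.22,0.25,0.25,0.25]}'; python3 -m crank '{"delta_pos":[[-0.02,0,0],[-0.06,0,0],[-0.1,0,0],[-0.14,0,0],[-0.16,0,0],[-0.16,0,0],[-0.16,0,0]],"turn":[[0,0,0],[0,0,0],[0,0,0],[0,0,0],[0,0,0],[0,0,0],[0,0,0]],"grip":[0.25,0.25,0.25,1,1,1,1]}'
python3 - <<'E'
from h import *
from plant import *
goal([.495,.208,.17],94)
s=snapshot('wrist'); cv2.imwrite('pics/w5.png',s['pixels'])
E
```

```text
clock: 10.68
tool_pos: [0.4088, -0.3691, 0.0117]
orientation: [-25.3, 90.0, -22.3]
force: [0.0, 1.0, 0.5]
opening: 0.0218
clock: 11.27
tool_pos: [0.4093, -0.3694, 0.1731]
orientation: [-22.8, 89.8, -19.8]
force: [0.6, -0.2, -0.3]
opening: 0.0432
t 11.27 tcp [ 0.4093 -0.3694  0.1731] q1,6 [-22. -65.] F [ 0.6 -0.2 -0.3] open 0.0432 
 -> d [0.0027 0.5721 0.1156] turn [-1.02  0.2   0.08] alt [ 1.79e+02  1.00e-01 -3.00e-01] rows 14.0
```

View pics/w5.png

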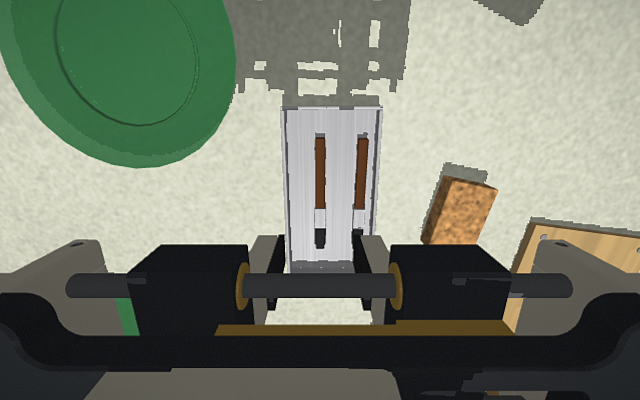

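The brush now lies in the tray from (320,135) to (320,245), parallel to brush_b at (362,185), which hasn't moved. Next is the rail.

```bash
python3 -m crank '{"delta_pos":[[0,0.572,0.116],[0,0.572,0.116],[0,0.572,0.116],[0,0.572,0.116],[0,0.572,0.116],[0,0.572,0.116],[0,0.572,0.116],[0,0.572,0.116],[0,0.572,0.116],[0,0.572,0.116],[0,0.572,0.116],[0,0.572,0.116]],"turn":[[-1,0,0],[-1,0,0],[-1,0,0],[-1,0,0],[-1,0,0],[-1,0,0],[-1,0,0],[-1,0,0],[-1,0,0],[-1,0,0],[-1,0,0],[-1,0,0]],"grip":[1,1,1,1,1,1,1,1,1,1,1,1]}'; python3 -c "
from h import *
goal([.495,.208,.17],94)"
```

```text
clock: 12.32
tool_pos: [0.4812, 0.1272, 0.1701]
orientation: [-151.9, 89.9, -147.9]
force: [1.2, -0.8, -0.4]
opening: 0.0879
t 12.32 tcp [0.4812 0.1272 0.1701] q1,6 [  37. -123.] F [ 1.2 -0.8 -0.4] open 0.0879 
 -> d [-0.      0.0797  0.0194] turn [ 0.01 -0.12  0.07] alt [-1.8e+02 -1.0e-01 -2.0e-01] rows 2.0
```

```bash
python3 -m crank '{"delta_pos":[[0,0.08,0.019],[0,0.08,0.019],[0,0.08,0.019],[0,0.08,0.019],[0,0.08,0.019]],"turn":[[0,0,0],[0,0,0],[0,0,0],[0,0,0],[0,0,0]],"grip":[1,1,1,1,1]}'
python3 - <<'E'
from h import *
from plant import *
s=snapshot('wrist'); P=cloud(s)
k=np.isfinite(P[...,2])&(abs(P[...,2]-.022)<.004)&(P[...,0]>.4)&(P[...,0]<.62)&(P[...,1]<.26)&(P[...,1]>.16)
print(k.sum(),rect(P[k]),P[k].mean(0))
goal([.497,.209,.006],94)
E
```

```text
clock: 12.73
tool_pos: [0.4947, 0.2062, 0.1697]
orientation: [-145.8, 89.8, -141.8]
force: [0.0, 0.2, 0.3]
opening: 0.0876
4023 [509.5 208.7 130.6  44.    4.4] [0.50471106 0.2083431  0.0224536 ]
t 12.78 tcp [0.4948 0.2057 0.1702] q1,6 [  44. -130.] F [ 0.1 -0.8 -0.1] open 0.0876 
 -> d [0.1642 0.0034 0.0027] turn [-0.02 -0.13  0.09] alt [1.8e+02 1.0e-01 2.0e-01] rows 3.9
```

```bash
python3 -m crank '{"delta_pos":[[0.04,0.003,0.002],[0.08,0.003,0.002],[0.12,0.003,0.002],[0.15,0.003,0.002],[0.164,0.003,0.002],[0.164,0.003,0.002],[0.164,0.003,0.002],[0.164,0.003,0.002],[0.164,0.003,0.002],[0.164,0.003,0.002],[0.164,0.003,0.002],[0.164,0.003,0.002]],"turn":[[-0.4,0,0],[-0.4,0,0],[-0.4,0,0],[-0.4,0,0],[-0.4,0,0],[-0.4,0,0],[-0.4,0,0],[-0.4,0,0],[-0.4,0,0],[-0.4,0,0],[-0.4,0,0],[-0.4,0,0]],"grip":[1,1,1,1,1,1,0.2,0.2,0.2,0.2,0.2,0.2]}'; python3 -m crank '{"delta_pos":[[0,0,0],[0,0,0],[-0.02,0,0],[-0.06,0,0],[-0.09,0,0],[-0.09,0,0]],"turn":[[0,0,0],[0,0,0],[0,0,0],[0,0,0],[0,0,0],[0,0,0]],"grip":[0.2,0.2,0.2,0.2,0.2,0.2]}'
python3 - <<'E'
from h import *
goal([.54,-.024,.1],85.1)
# fence from w1
w=dict(np.load('pics/w1.npz'));P=cloud(w)
k=np.isfinite(P[...,2])&(P[...,2]>.02)&(P[...,2]<.06)&(P[...,0]>.66)&(P[...,0]<.72)&(abs(P[...,1]+.036)<.09)
print(k.sum(),rect(P[k]),P[k].mean(0))
w=dict(np.load('pics/scene0.npz'));P=cloud(w)
k=np.isfinite(P[...,2])&(P[...,2]>.056)&(P[...,2]<.061)&(P[...,0]>.66)&(P[...,0]<.73)&(abs(P[...,1]+.036)<.09)
print(k.sum(),rect(P[k]),P[k].mean(0))
E
```

```text
clock: 13.78
tool_pos: [0.4977, 0.2101, 0.0082]
orientation: [39.3, 89.9, 43.7]
force: [0.8, -0.6, -0.2]
opening: 0.0531
clock: 14.28
tool_pos: [0.5004, 0.2119, 0.1035]
orientation: [29.6, 89.5, 34.1]
force: [0.6, 0.6, -1.4]
opening: 0.0437
t 14.28 tcp [0.5004 0.2119 0.1035] q1,6 [  44. -129.] F [ 0.6  0.6 -1.4] open 0.0437 
 -> d [ 0.0025 -0.2383  0.021 ] turn [ 9.38  0.43 -0.3 ] alt [-170.6    0.4    0.6] rows 5.7
2101 [700.5 -20.3 115.7  15.4  85.8] [ 0.69669449 -0.01917639  0.04670589]
170 [700.9 -37.8 147.9  17.1  85.3] [ 0.70075636 -0.03783836  0.05792299]
```

```bash
python3 -c "
from h import *
goal([.602,-.029,.11],85.1)"; python3 -m crank '{"delta_pos":[[0,-0.235,0.083],[0,-0.235,0.083],[0,-0.235,0.083],[0,-0.235,0.083],[0,-0.235,0.083],[0,-0.235,0.083],[0,-0.235,0.083],[0,-0.235,0.083],[0,-0.235,0.083],[0,-0.235,0.083]],"turn":[[4,0,0],[9.4,0,0],[9.4,0,0],[9.4,0,0],[9.4,0,0],[9.4,0,0],[9.4,0,0],[9.4,0,0],[9.4,0,0],[9.4,0,0]],"grip":[0.2,0.2,0.2,0.2,0.2,0.2,0.2,0.2,0.2,0.2]}';  python3 -c "
from h import *
goal([.602,-.029,.022],85.1)"
```

```text
t 14.28 tcp [0.5004 0.2119 0.1035] q1,6 [  44. -129.] F [ 0.6  0.6 -1.4] open 0.0437 
 -> d [-0.007  -0.2481  0.0825] turn [ 9.38  0.43 -0.3 ] alt [-170.6    0.4    0.6] rows 6.3
clock: 15.12
tool_pos: [0.5978, -0.0175, 0.0972]
orientation: [-179.0, 90.0, 176.0]
force: [0.3, -0.0, -0.5]
opening: 0.0437
t 15.12 tcp [ 0.5978 -0.0175  0.0972] q1,6 [  17. -112.] F [ 0.3 -0.  -0.5] open 0.0437 
 -> d [ 0.0752 -0.0111  0.0052] turn [-0.06 -0.03  0.  ] alt [179.9   0.    0. ] rows 1.8
```

```bash
python3 -m crank '{"delta_pos":[[0,-0.011,0.005],[0.03,-0.011,0.005],[0.05,-0.011,0.005],[0.07,-0.011,0.005],[0.072,-0.011,0.005],[0.072,-0.011,0.005],[0.072,-0.011,0.005],[0.072,-0.011,0.005]],"turn":[[0,0,0],[0,0,0],[0,0,0],[0,0,0],[0,0,0],[0,0,0],[0,0,0],[0,0,0]],"grip":[0.2,0.2,0.2,0.2,0.2,0.2,0.2,0.2]}';  python3 - <<'E'
from h import *
from plant import *
goal([.602,-.029,.0205],85.1)
s=snapshot('wrist'); cv2.imwrite('pics/w6.png',s['pixels']); P=cloud(s)
for z in (.012,.036,.058):
  k=np.isfinite(P[...,2])&(abs(P[...,2]-z)<.004)&(P[...,0]>.4)&(P[...,0]<.75)&(abs(P[...,1]+.03)<.12)
  if k.sum()>20: print(z,k.sum(),rect(P[k]),P[k].mean(0))
E
```

```text
clock: 15.78
tool_pos: [0.6033, -0.0291, 0.0269]
orientation: [13.7, 89.9, 8.7]
force: [0.1, 0.0, -1.0]
opening: 0.0438
t 15.78 tcp [ 0.6033 -0.0291  0.0269] q1,6 [  16. -111.] F [ 0.1  0.  -1. ] open 0.0438 
 -> d [ 0.0064 -0.0001 -0.0013] turn [-0.05  0.13 -0.03] alt [180.   -0.   -0.2] rows 0.2
0.012 58150 [570.3 -25.9 160.5 214.3  85. ] [ 0.52217055 -0.02178711  0.01250115]
0.036 564 [594.6 -27.6  96.9  72.5   9.5] [ 0.5743706  -0.02648023  0.03641665]
0.058 487 [597.3 -28.4  75.   12.1  85. ] [ 0.59323157 -0.02793412  0.05819566]
```

View pics/w6.png

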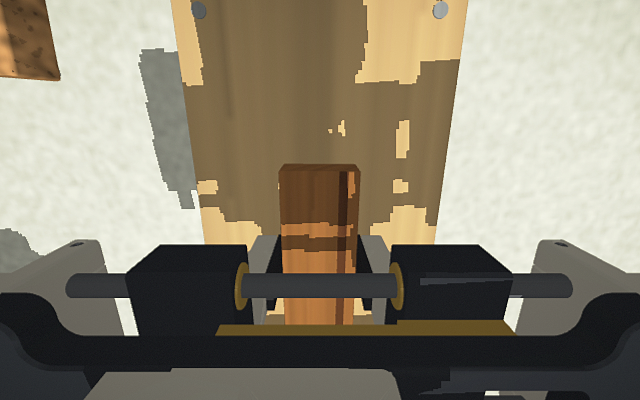

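The rail is held square and central over the bed, with its near end at row 168, columns 280–360. The pegs at (198,10) and (440,10) sit evenly either side. I'll lower it, then push.

```bash
python3 -m crank '{"delta_pos":[[0.003,0,0],[0.006,0,0],[0.0065,0,0],[0.0065,0,0],[0.0065,0,0]],"turn":[[0,0,0],[0,0,0],[0,0,0],[0,0,0],[0,0,0]],"grip":[0.2,0.2,0.2,0.2,0.2]}'; python3 -m crank '{"delta_pos":[[0,0,0.004],[0,0,0.008],[0,0,0.012],[0,0,0.016],[0,0,0.02],[0,0,0.02],[0,0,0.02],[0,0,0.02]],"turn":[[0,0,0],[0,0,0],[0,0,0],[0,0,0],[0,0,0],[0,0,0],[0,0,0],[0,0,0]],"grip":[0.2,0.2,0.2,0.2,0.2,0.2,0.2,0.2]}'; python3 -c "
from h import *
goal([.6230,-.031,.0205],85.1)"
```

```text
clock: 16.25
tool_pos: [0.6027, -0.0294, 0.0198]
orientation: [16.7, 89.9, 11.7]
force: [-1.3, 0.9, 5.5]
opening: 0.044
clock: 16.92
tool_pos: [0.6197, -0.0318, 0.0198]
orientation: [-164.7, 89.8, -169.7]
force: [-10.6, 2.2, 14.5]
opening: 0.044
t 16.92 tcp [ 0.6197 -0.0318  0.0198] q1,6 [  15. -110.] F [-10.6   2.2  14.5] open 0.044 
 -> d [-0.0007  0.0011  0.0032] turn [-0.1  -0.21  0.06] alt [1.799e+02 1.000e-01 3.000e-01] rows 0.1
```

```bash
python3 -m crank '{"delta_pos":[[-0.001,0,0],[-0.001,0,0],[-0.001,0,0],[-0.001,0,0],[-0.001,0,0],[-0.001,0,0]],"turn":[[0,0,0],[0,0,0],[0,0,0],[0,0,0],[0,0,0],[0,0,0]],"grip":[0.2,0.2,0.2,0.2,0.2,0.2]}'
cat > f.py <<'E'
from h import *
from plant import *
goal([.6230,-.031,.0205],85.1)
w=snapshot('scene');P=cloud(w)
k=np.isfinite(P[...,2])&(P[...,2]>.054)&(P[...,2]<.061)&(P[...,0]>.66)&(P[...,0]<.75)&(abs(P[...,1]+.036)<.09)
a=np.radians(-4.9); print("fence x jig of centre",(P[k][:,:2]-[.5943,-.0287])@[np.cos(a),np.sin(a)] .__class__([np.cos(a),np.sin(a)]) if 0 else np.median((P[k][:,:2]-[.5943,-.0287])@np.array([np.cos(a),np.sin(a)])),k.sum())
w0=dict(np.load('pics/scene0.npz'));P0=cloud(w0)
k0=np.isfinite(P0[...,2])&(P0[...,2]>.054)&(P0[...,2]<.061)&(P0[...,0]>.66)&(P0[...,0]<.75)&(abs(P0[...,1]+.036)<.09)
print("at start",np.median((P0[k0][:,:2]-[.5943,-.0287])@np.array([np.cos(a),np.sin(a)])))
E
sed -i 's/print("fence x jig of centre".*/print("fence",np.median((P[k][:,:2]-[.5943,-.0287])@np.array([np.cos(a),np.sin(a)])),k.sum())/' f.py; python3 f.py
```

```text
clock: 17.42
tool_pos: [0.6207, -0.0317, 0.0198]
orientation: [-165.7, 89.9, -170.8]
force: [-6.1, -0.3, 5.6]
opening: 0.0435
t 17.42 tcp [ 0.6207 -0.0317  0.0198] q1,6 [  15. -110.] F [-6.1 -0.3  5.6] open 0.0435 
 -> d [-0.0007  0.0009  0.0022] turn [-0.12 -0.14  0.04] alt [1.799e+02 1.000e-01 2.000e-01] rows 0.1
fence 0.11441106008090485 313
at start 0.11022869826290073
```

```bash
python3 -m crank '{"delta_pos":[[-0.0005,0,0.002],[-0.0005,0,0.004],[-0.0005,0,0.006],[-0.0005,0,0.008],[-0.0005,0,0.01],[-0.0005,0,0.01],[-0.0005,0,0.01],[-0.0005,0,0.01],[-0.0005,0,0.01],[-0.0005,0,0.01]],"turn":[[0,0,0],[0,0,0],[0,0,0],[0,0,0],[0,0,0],[0,0,0],[0,0,0],[0,0,0],[0,0,0],[0,0,0]],"grip":[0.2,0.2,0.2,0.2,0.2,0.2,0.2,0.2,0.2,0.2]}'; python3 f.py
```

```text
clock: 18.3
tool_pos: [0.6278, -0.0326, 0.0198]
orientation: [-169.0, 89.6, -174.0]
force: [-14.4, 2.7, 11.3]
opening: 0.0437
t 18.3 tcp [ 0.6278 -0.0326  0.0198] q1,6 [  15. -110.] F [-14.4   2.7  11.3] open 0.0437 
 -> d [-0.0006  0.0012 -0.0049] turn [-0.12 -0.42  0.08] alt [1.799e+02 1.000e-01 7.000e-01] rows 0.1
fence 0.12105150416363432 311
at start 0.11022869826290073
```

```bash
python3 -m crank '{"delta_pos":[[-0.001,0,0],[-0.001,0,0.001],[-0.001,0,0.002],[-0.001,0,0.003],[-0.001,0,0.003],[-0.001,0,0.003],[-0.001,0,0.003],[-0.001,0,0.003],[-0.001,0,0.003],[-0.001,0,0.003],[-0.001,0,0.003],[-0.001,0,0.003]],"turn":[[0,0,0],[0,0,0],[0,0,0],[0,0,0],[0,0,0],[0,0,0],[0,0,0],[0,0,0],[0,0,0],[0,0,0],[0,0,0],[0,0,0]],"grip":[0.2,0.2,0.2,0.2,0.2,0.2,0.2,0.2,0.2,0.2,0.2,0.2]}'; python3 f.py
```

```text
clock: 19.35
tool_pos: [0.6305, -0.0328, 0.0199]
orientation: [-170.4, 89.5, -175.4]
force: [-13.3, 3.0, 3.6]
opening: 0.0438
t 19.35 tcp [ 0.6305 -0.0328  0.0199] q1,6 [  15. -110.] F [-13.3   3.    3.6] open 0.0438 
 -> d [-0.0005  0.0012 -0.0076] turn [-0.13 -0.47  0.08] alt [1.799e+02 1.000e-01 7.000e-01] rows 0.2
fence 0.12461164879747634 323
at start 0.11022869826290073
```

```bash
python3 -m crank '{"delta_pos":[[0,0,0],[0,0,0],[0,0,0],[0,0,0],[0,0,0],[0,0,0],[0,0,0],[0,0,0],[0,0,0],[0,0,0],[0,0,0],[0,0,0]],"turn":[[0,0,0],[0,0,0],[0,0,0],[0,0,0],[0,0,0],[0,0,0],[0,0,0],[0,0,0],[0,0,0],[0,0,0],[0,0,0],[0,0,0]],"grip":[0.2,0.2,0.2,0.2,0.2,0.2,0.2,0.2,0.2,0.2,0.2,0.2]}'; python3 f.py
python3 - <<'E'
from h import *
from plant import *
a=snapshot('scene')['pixels'][80:260,140:440]; cv2.imwrite('pics/fin.png',cv2.resize(a,None,fx=2.6,fy=2.6))
s=snapshot('wrist'); P=cloud(s)
b=s['pixels'].astype(int)
k=np.isfinite(P[...,2])&(abs(P[...,2]-.034)<.004)&(P[...,0]>.5)&(P[...,0]<.75)&(abs(P[...,1]+.03)<.04)
k[:100]=0; k[240:]=0
q=P[k]; print("rail top",k.sum(),rect(q),q.mean(0)); 
for z in np.array_split(q[np.argsort(q[:,0])],3): print(np.round(z.mean(0),4))
E
```

```text
clock: 20.4
tool_pos: [0.6305, -0.0328, 0.0199]
orientation: [-170.5, 89.5, -175.6]
force: [-12.9, 2.6, 4.6]
opening: 0.044
t 20.4 tcp [ 0.6305 -0.0328  0.0199] q1,6 [  15. -110.] F [-12.9   2.6   4.6] open 0.044 
 -> d [-0.0006  0.0011 -0.0076] turn [-0.13 -0.48  0.08] alt [1.799e+02 1.000e-01 7.000e-01] rows 0.2
fence 0.12419859849946083 318
at start 0.11022869826290073
rail top 5655 [598.4 -30.3  74.2  42.6  85.1] [ 0.59666579 -0.02978557  0.03450024]
[ 0.583  -0.0296  0.0344]
[ 0.5963 -0.0296  0.0346]
[ 0.6107 -0.0301  0.0345]
```

View pics/fin.png

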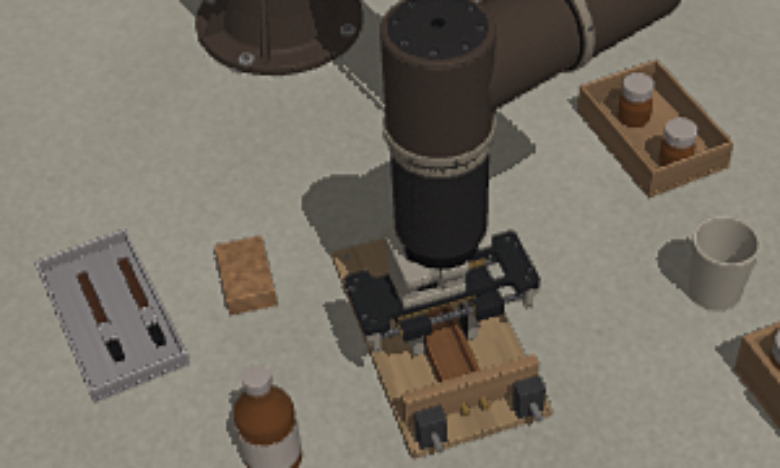

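The final view shows the rail against the middle of the fence at (455,360), both jars upright in the crate at (636,95) and (679,140), and both brushes in the tray. The sanding block, pot and bottle look where they were. Handing in.

```bash
python3 -c "
from plant import *
print(close_job()); print(get_obs()['force'])"
```

```text
the job is handed in; nothing more can be done
None
the job is handed in; nothing more can be done
```

I stood the jar in the crate and laid the brush in the tray. I then laid the rail flat on the bed and pushed its end against the middle of the fence. I handed the job in at about 20.5 s of the 70 s, with the gripper still holding and pressing the rail.

**Last checks before handing in:**
- **Rail:** its underside is at about 12.5 mm, level with the bed. Its yaw matches the jig's (about -4.9°), and it is about 1.5 mm off centre.
- **Force:** the fence had moved back about 14.0 mm, which is about 9.8 N by its springs.
- **Other things:** both jars stood upright in the crate and both brushes lay in the tray. By eye, the sanding block, pot and bottle had not moved; I did not measure them.

**One disagreement:** the wrist force read 12.9 N along the push, not 9.8 N. I put the difference down mostly to the rail rubbing on the bed, where it also pressed down with about 4.6 N. Either figure is within the 6–14 N range.

The hand-in gave no verdict, and I could not read the force again afterwards.

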